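# Feed a cheese heel through the grater's lever-lifted hood

## Robot

A 6-joint arm with a two-finger parallel gripper is mounted at the origin on the work surface. World frame = base frame: x ahead of the robot, y to its left, z up, the work surface at z = 0. Lengths are in m, angles in rad, forces in N, time in s.
With the tool pointing down it reaches from about 0.225 to 0.875 m from the base axis. Payload 3.4 kg.
Tool frame: the origin (TCP) lies at the very end of the fingers, on their centre line; the grasp point (between the pads) lies 19 mm behind it; z points along the fingers, y is the line along which they close (so a half turn about z gives the same grasp; the last joint's range is limited). The gripper opens to 85 mm and grips with 20 to 120 N. Pads are 22 mm wide; open, the fingers measure 114 mm over their backs; the gripper's body (76 mm by 85 mm) begins 54 mm behind the grasp point. The pads swing forward as they close: fully open they stand 13 mm farther back than shut.
Start: joints at [-1.245, 0.276, 1.505, -0, 1.361, -0.121], TCP at [0.248, -0.519, 0.231] pointing down, gripper open.
Joint ranges: [-2.89, 2.89], [-0.75, 2.08], [0.22, 2.7], [-1.18, 4.32], [0.11, 2.71], [-2.7, 2.7]. Speed limits (rad/s): [2.57, 2.57, 3.14, 3.14, 3.14, 3.14].

## Interface

Orientations are given as a unit quaternion [w, x, y, z].
In Python, from rig import get_state, optics, sign_off gives the robot as it stands.
- The arm moves only by the tool send_rows, never from a script. Its argument "increments" is a list of rows, each an object with "gripper": the gripper's target within -1 to 1 (shut at 1, half-way at 0, fully open at -1); "linear": the shift along the world's x, y, z in m, a list of three; "delta_rot": the turn, a rotation vector about the world's x, y, z in rad, a list of three. In form: [{"gripper": gripper, "linear": [dx, dy, dz], "delta_rot": [rx, ry, rz]}, ...]. A call has 1 to 8 rows; each row is the pose to reach, as a shift and turn from the pose commanded when the call began; what a row does not reach only later rows make up. A row lasts 1/10 s, in which the tool goes at most 50 mm and 8.59 degrees, less where a joint would pass 70% of its speed; a pose out of reach is approached as far as the arm can. A call with a gripper value outside its range is refused whole. The fingers move at their own pace and stop on an object; "newtons" is the grip in N (left out, the last holds). Time passes only in rows, so rows that repeat a pose let the fingers close. It gives the time, the measured TCP pose, the force, the opening and the grip force at its end, in the units of the state.
- get_state(): the state, without advancing time (a new reading comes with each control period).
- optics.get_image(name): name is "side" or "top" or "wrist"; returns a dict with "pixels" (384x512x3 uint8, blue, green, red), "K" (3x3 intrinsics, pixels), "rvec" (rotation vector, rad) and "tvec" (3), from world to camera coordinates, as OpenCV has them; the wrist camera has in their place "T_tool_cam" (4x4, takes a point from camera to tool coordinates, whose origin is the TCP and whose axes are the flange's). Camera axes: x right, y down, z forward; pixel columns grow to the right and rows downward; lengths in m; the calibration is good to about 2 mm. A picture is of the moment at which its call begins: read the wrist's pose just before it. There is no depth.
- sign_off(): hands the job in; it is judged then, once.
The state is a dict: "clock": time; "qpos": joint angles; "qd": joint speeds; "effort": joint torques, N m; "position": TCP position; "ee_rot": TCP orientation; "contact_force": force on the tool from outside, world axes, zero at the start; "moment": the same for the moment, N m; "width": finger opening in m; "gripper_force": force on a finger pad.
Only numpy, scipy, OpenCV 4.12 (cv2) and the standard library are available. Lean on these libraries where they do the work, as an engineer would, in place of code of your own. Each camera call takes 0.05 s, during which the arm holds its last target. There are 200 camera calls.

## Task

Feed the heel of hard cheese that lies on the bench grater's loading shelf: push it over the brink so that it slides down the chute and waits against the closed hood, then press the hand lever right down so that the hood lifts fully and the heel drops into the hopper, and ease the lever back up so that the hood comes down gently and closes without slamming. Do not pick the heel up, work the hood by its lever only and never by touching it, and leave the other things on the bench where they are.

Things in the scene. Friction and masses are not known exactly. Their poses are not given: they have to be found in the camera images.
- grater: the bench grater, fixed, steel and white enamel, 410 mm long (its y), 144 mm wide (its x). Origin: on the bench under its middle; x points away from the robot, y along the machine to the robot's left, z up; yaw within 0.3 rad of square. From left to right: flat loading shelf, chute, hopper with its hood, then the lever's paddle beyond the right-hand end
- brink (a point): middle of the brink, where the flat loading shelf meets the chute; axes as the grater's. The shelf, 257 mm above the bench, runs from here 160 mm to +y, 136 mm wide between 16 mm upstands, its left end open. The polished chute, as wide, falls at 39 degrees to -y, to height 177 mm at 100 mm from here, between cheeks whose tops are at most 285 mm above the bench
- hopper_rim (a point): middle of the hopper's mouth at rim height, 175 mm above the bench; axes as the grater's. The hopper is 132 mm (x) by 137 mm (y) inside and about 88 mm deep down to the drum. The closed hood stands on its rim, and the hood's front wall closes the foot of the chute
- heel_mid (a point): middle of the heel, a blunt cheese wedge 72 mm long, 54 mm wide at its rind end tapering to 30 mm, 38 mm high, 75 to 155 g. The point is 19 mm above its underside; x runs along the length to the rind end. It starts flat on the loading shelf at any yaw. Once over the brink it slides down the chute by itself, rests against the closed hood, and slides into the hopper when the hood is up
- hood (a joint): angle of the hood, the steel lid over the hopper, 140 x 147 mm and 58 mm deep, hinged along the grater's x axis at the hopper's right-hand end, 178 mm above the bench: 0 closed, 0.8 rad fully open (stop). It swings up and to the right. It is linked one to one with the lever; its weight and a spring close it, and it slams if the lever is let go
- lever (a joint): angle of the hand lever: 0 at rest (hood closed), 0.8 rad pressed down to its stop. Pivot along the grater's x axis at y = -197 mm, height 115 mm, in the grater's frame; the arm points to -y, 0.4 rad above level at rest and 0.4 rad below level when fully down. About 3 to 6 N on the paddle moves it
- paddle_top (a point): centre of the top of the lever's paddle, a rubber-topped plate 50 mm (grater x) by 52 mm (along the arm) with a 10 mm upturned toe at its outer edge. It moves about the lever's pivot, 135 mm along the arm and 12 mm above its centre line: in the grater's frame from x = -97, y = -317, z = 179 mm at rest to x = -97, y = -326, z = 73 mm fully down
- hood_front (a point): middle of the lower edge of the hood's front wall, 147 mm from the hinge
- pan: bystander: steel catch pan, 120 x 170 x 40 mm, on the bench before the grater's outlet; origin under its centre
- tomme: bystander: small cheese wheel, 124 mm across, 56 mm high, on the bench behind the grater; origin under its centre
- jar: bystander: glass jar with steel lid, 68 mm across, 85 mm high, near the lever, beyond the paddle as seen from the robot; origin under its centre
- sprayer: bystander: white bottle, 68 mm across, 170 mm high, behind the grater's loading shelf; origin under its centre
- brush: bystander: wooden rind brush, 140 x 50 x 36 mm, lying to the right of the lever; origin under its centre
- trier: bystander: T-handled steel cheese trier, 190 mm long, 100 mm wide handle, 16 mm high, lying behind the grater; origin on the bench under its handle
- knife: bystander: almond-shaped cheese knife with wooden handle, 170 mm long, 28 mm high, lying on the bench on the robot's side of the grater's loading shelf; origin where the blade meets the handle
Not all that is in view belongs to the job. There is more than one size of the part that bears heel_mid; the job needs the smallest.

How it is judged:
On the way, in this order (a step that is already met when the one before it is completed fails the run):
1. the heel rests on the chute against the closed hood (y of heel_mid in the frame of grater between -0.06 and 0.035 m and z of heel_mid in the frame of grater above 0.17 m and value of joint hood below 0.05 rad), for 0.3 s.
2. the lever is pressed right down, the hood is fully open and the heel is in the hopper (value of joint hood above 0.72 rad and z of heel_mid in the frame of grater below 0.16 m and y of heel_mid in the frame of grater between -0.191 and -0.054 m), for 0.2 s.
At the end, for the whole second after the job is handed in: The heel lies in the hopper and the hood is closed over it (within 0.03 rad) and still (value of joint hood below 0.03 rad and velocity of joint hood between -0.05 and 0.05 rad/s and z of heel_mid in the frame of grater between 0.05 and 0.16 m and y of heel_mid in the frame of grater between -0.191 and -0.054 m and x of heel_mid in the frame of grater between -0.066 and 0.066 m); the robot touches nothing.
It fails at once if the hood slams or drops: it falls faster than 2 rad/s (about 0.3 m/s at its front edge) (velocity of joint hood below -2 rad/s).
It fails at once if the heel is picked up: its middle rises more than 30 mm above where it lay on the shelf (z of heel_mid in the frame of grater above 0.306 m).
It fails at once if the robot touches the hood (more than 1 N) (contact force between any of the arm, the fingers and hood above 1 N).
It fails at once if a bystander is shifted by more than 25 mm (distance of any of pan, tomme, jar, sprayer, brush, trier, knife from where it was at the start of the episode above 0.025 m).
It also fails if it takes over 48 s, if anything falls off the work surface, if the arm or the gripper's body presses on something with over 40 N, if the wrist force passes 120 N, or if a joint passes its speed limit or range.

## Working session

There is one attempt and no reset: what is moved stays moved. The work goes in short steps, Python scripts to look and compute and a tool call to move; the robot and the scene stay as the last step left them, time stands still between calls to the robot, and variables do not carry over. Pictures are saved under pics/ and viewed, at most 10 in all, crops included, and the job is handed in when it is done.

Besides the shell and the picture viewer there is one more tool, called as name(argument=value, ...) on one line, values as JSON. send_rows: Moves the arm, as the interface text tells. Its arguments: {"type":"object","properties":{"increments":{"type":"array"},"newtons":{"type":"number"}},"required":["increments"]}

```bash
mkdir -p pics; cat > h.py <<'E'
import numpy as np, cv2
from rig import get_state, optics, sign_off
def cam(n):
    d=optics.get_image(n); R=cv2.Rodrigues(np.array(d["rvec"],float))[0]; return d["pixels"],np.array(d["K"]),R,np.array(d["tvec"],float).ravel()
def ray(K,R,t,u,v):
    return -R.T@t, R.T@np.linalg.inv(K)@np.array([u,v,1.])
def onz(K,R,t,u,v,z):
    o,d=ray(K,R,t,u,v); return o+d*(z-o[2])/d[2]
def proj(K,R,t,p):
    c=K@(R@np.array(p,float)+t); return c[:2]/c[2]
E
python3 - <<'E'
from h import *
s=get_state(); print(s)
for n in("top","side"):
    p,K,R,t=cam(n); cv2.imwrite(f"pics/{n}0.png",cv2.resize(p,(800,600),interpolation=cv2.INTER_CUBIC)); print(n,K.tolist(),(-R.T@t).round(3),R.round(2).tolist())
    np.savez(n+"0.npz",p=p,K=K,R=R,t=t)
E
```

```text
{'clock': 0.0, 'qpos': array([-1.24500355e+00,  2.76584765e-01,  1.50614942e+00,  1.26934134e-05,
        1.36070256e+00, -1.20984781e-01]), 'qd': array([-0.00078789,  0.00079341,  0.0007639 , -0.00012296, -0.0003819 ,
        0.00024297]), 'effort': array([-1.81007584e-05, -4.16775262e+01, -2.45805770e+01, -4.16543098e-04,
        1.11028960e-02, -1.48342275e-05]), 'position': array([ 0.24826902, -0.51804315,  0.23043906]), 'ee_rot': array([-9.17851696e-04,  9.75152195e-01,  2.21534075e-01, -8.80830087e-05]), 'contact_force': array([-0.23537219,  0.09658364,  0.25817541]), 'moment': array([-0.05554505,  0.01245391,  0.01779111]), 'gripper_force': 0.0, 'width': 0.08536562069928273}
top [[403.9080658258717, 0.0, 258.8645489249738], [0.0, 403.9080658258717, 187.64311972519167], [0.0, 0.0, 1.0]] [ 0.355 -0.038  1.353] [[0.01, -1.0, 0.01], [-0.98, -0.01, -0.18], [0.18, -0.0, -0.98]]
side [[463.0946031855939, 0.0, 255.13172756938917], [0.0, 463.0946031855939, 190.87589638822195], [0.0, 0.0, 1.0]] [ 0.092 -1.172  0.866] [[0.92, -0.38, -0.01], [-0.19, -0.44, -0.87], [0.33, 0.81, -0.48]]
```

View pics/top0.png

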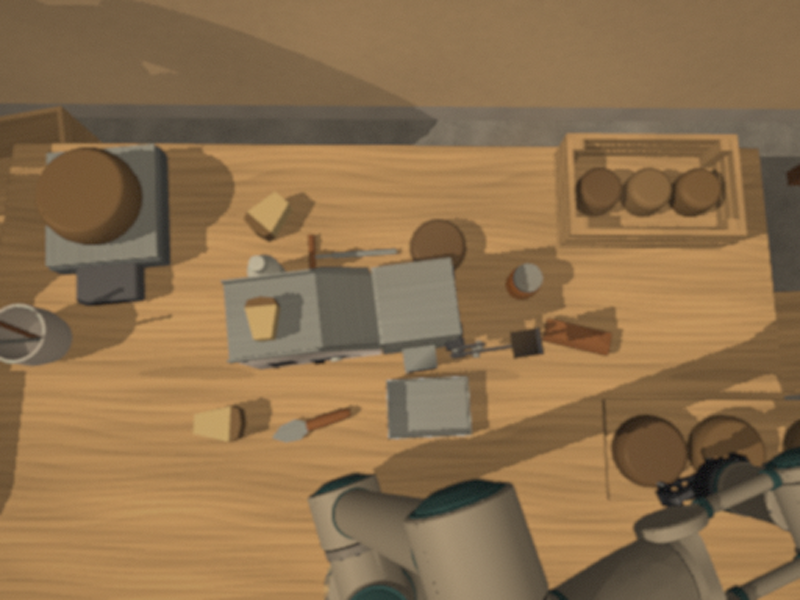

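View pics/side0.png

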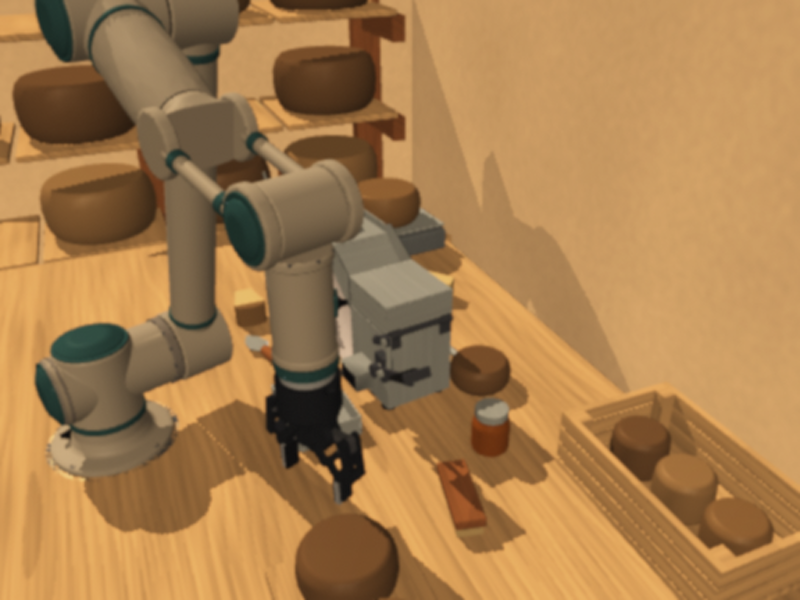

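The top view shows three pale wedges that could be the heel: on the shelf (262,318), behind the grater (268,214), and in front of it (218,423). The one on the loading shelf fits the description. The paddle is at (527,342), the brush at (580,338) and the jar at (525,280). I'll crop in to check the choice and read the corners.

```bash
python3 - <<'E'
from h import *
d=np.load("top0.npz"); p=d["p"]; K,R,t=d["K"],d["R"],d["t"]
c=p[155:240,125:365]; c=cv2.resize(c,None,fx=3.33,fy=3.33,interpolation=cv2.INTER_CUBIC); 
c=np.clip(c.astype(float)*1.3,0,255).astype(np.uint8); cv2.imwrite("pics/c1.png",c)
for z in(.257,.273): print(z,[onz(K,R,t,u*.64,v*.64,z).round(3)[:2].tolist() for u,v in((222,282),(230,362),(262,318))])
print(onz(K,R,t,527*.64,342*.64,.179).round(3))
E
```

```text
0.257 [[0.576, 0.279], [0.435, 0.257], [0.512, 0.206]]
0.273 [[0.573, 0.275], [0.434, 0.253], [0.51, 0.202]]
[ 0.481 -0.273  0.179]
```

View pics/c1.png

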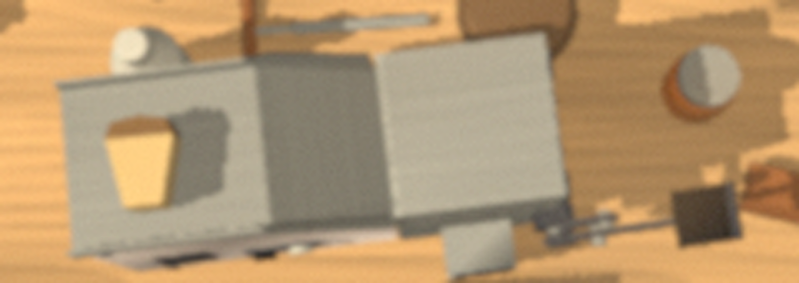

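The crop confirms it: the smallest wedge sits on the shelf, about (142,165) in the crop, rind end away from the robot. Next I'll fit the grater's planar pose from the corners.

```bash
cat > fit.py <<'E'
from h import *
from scipy.optimize import least_squares
d=np.load("top0.npz"); K,R,t=d["K"],d["R"],d["t"]
cr=lambda a,b:(125+a/3.333,155+b/3.333)
pts=[((60,85),(.072,.205,.273)),((73,252),(-.072,.205,.273)),((703,216),(-.097,-.317,.179)),((378,57),(.07,-.05,.236)),((545,33),(.07,-.197,.236)),((567,195),(-.07,-.197,.236)),((393,217),(-.07,-.05,.236))]
def T(q,p):
    c,s=np.cos(q[2]),np.sin(q[2]); return np.array([q[0]+c*p[0]-s*p[1],q[1]+s*p[0]+c*p[1],p[2]])
f=lambda q:np.concatenate([proj(K,R,t,T(q,p))-cr(*u) for u,p in pts])
r=least_squares(f,[.5,.05,.1],loss="soft_l1"); q=r.x
E
python3 - <<'E'
from fit import *
print(q.round(4)); print(f(q).reshape(-1,2).round(1).tolist())
for n,p in dict(brink=(0,.045,.257),rest=(-.097,-.317,.179),down=(-.097,-.326,.073)).items(): print(n,T(q,p).round(4))
h=[onz(K,R,t,*cr(a,b),.295)[:2] for a,b in((106,137),(180,130),(164,207),(125,210))]
c,s=np.cos(q[2]),np.sin(q[2])
for w in h:
    e=w-q[:2]; print("heel top corner grater",(c*e[0]+s*e[1]).round(3),(-s*e[0]+c*e[1]).round(3),w.round(3))
E
```

```text
[0.5324 0.0587 0.1328]
[[0.4, -1.3], [0.6, 1.1], [-0.3, 0.1], [-1.4, -0.7], [-0.1, 0.2], [0.3, 0.1], [0.0, 0.2]]
brink [0.5264 0.1033 0.257 ]
rest [ 0.4782 -0.2684  0.179 ]
down [ 0.4794 -0.2773  0.073 ]
heel top corner grater 0.016 0.168 [0.526 0.227]
heel top corner grater 0.015 0.109 [0.532 0.168]
heel top corner grater -0.045 0.127 [0.471 0.178]
heel top corner grater -0.044 0.157 [0.468 0.209]
```

Pose fit is good to about 1 px. Plan: push with partly closed fingers on the heel's left face. First I raise the tool, turn it by 1.257 rad so the closing line lies along the grater's x, and go to just left of the heel.

send_rows(increments=[{"gripper":0.5,"linear":[0,0,0.05],"delta_rot":[0,0,0]},{"gripper":0.5,"linear":[0,0,0.1],"delta_rot":[0,0,0]},{"gripper":0.5,"linear":[0,0,0.15],"delta_rot":[0,0,0]},{"gripper":0.5,"linear":[0,0.04,0.17],"delta_rot":[0,0,0.07]},{"gripper":0.5,"linear":[0.015,0.09,0.17],"delta_rot":[0,0,0.15]},{"gripper":0.5,"linear":[0.03,0.135,0.17],"delta_rot":[0,0,0.22]},{"gripper":0.5,"linear":[0.045,0.18,0.17],"delta_rot":[0,0,0.3]},{"gripper":0.5,"linear":[0.06,0.225,0.17],"delta_rot":[0,0,0.37]}])

```text
clock: 0.9
position: [0.3085, -0.2916, 0.401]
ee_rot: [-0.0, 0.917, 0.398, 0.0]
contact_force: [1.8, -0.0, 0.5]
width: 0.0213
gripper_force: 0.0
```

send_rows(increments=[{"gripper":0.5,"linear":[0.015,0.045,0],"delta_rot":[0,0,0.07]},{"gripper":0.5,"linear":[0.03,0.09,0],"delta_rot":[0,0,0.14]},{"gripper":0.5,"linear":[0.045,0.135,0],"delta_rot":[0,0,0.21]},{"gripper":0.5,"linear":[0.06,0.18,0],"delta_rot":[0,0,0.28]},{"gripper":0.5,"linear":[0.075,0.225,0],"delta_rot":[0,0,0.35]},{"gripper":0.5,"linear":[0.09,0.27,0],"delta_rot":[0,0,0.42]},{"gripper":0.5,"linear":[0.105,0.315,0],"delta_rot":[0,0,0.49]},{"gripper":0.5,"linear":[0.12,0.36,0],"delta_rot":[0,0,0.56]}])

```text
clock: 1.7
position: [0.4284, 0.0684, 0.4012]
ee_rot: [0.0, 0.771, 0.637, -0.0]
contact_force: [1.4, -0.7, 0.1]
width: 0.0212
gripper_force: 0.0
```

send_rows(increments=[{"gripper":0.5,"linear":[0.015,0.045,0],"delta_rot":[0,0,0.08]},{"gripper":0.5,"linear":[0.03,0.09,0],"delta_rot":[0,0,0.16]},{"gripper":0.5,"linear":[0.045,0.135,0],"delta_rot":[0,0,0.24]},{"gripper":0.5,"linear":[0.06,0.18,0],"delta_rot":[0,0,0.3]},{"gripper":0.5,"linear":[0.066,0.205,0],"delta_rot":[0,0,0.327]},{"gripper":0.5,"linear":[0.066,0.205,0],"delta_rot":[0,0,0.327]},{"gripper":0.5,"linear":[0.066,0.205,0],"delta_rot":[0,0,0.327]}])

```text
clock: 2.4
position: [0.4942, 0.2714, 0.4005]
ee_rot: [-0.0, 0.658, 0.753, -0.001]
contact_force: [-0.5, -0.1, -0.2]
width: 0.0214
gripper_force: 0.0
```

Now a close look from the wrist.

```bash
python3 - <<'E'
from fit import *
from scipy.spatial.transform import Rotation as Ro
s=get_state(); d=optics.get_image("wrist"); p=d["pixels"]
w=s["ee_rot"]; Tw=np.eye(4); Tw[:3,:3]=Ro.from_quat([w[1],w[2],w[3],w[0]]).as_matrix(); Tw[:3,3]=s["position"]
M=Tw@np.array(d["T_tool_cam"]); Rc=M[:3,:3].T; tc=-Rc@M[:3,3]; Kw=np.array(d["K"])
np.savez("w0.npz",p=p,K=Kw,R=Rc,t=tc)
g=p.copy()
for a in [(.072,.205,.273),(-.072,.205,.273),(-.068,.045,.257),(.068,.045,.257),(-.01,.14,.295),(-.01,.215,.257)]:
    u=proj(Kw,Rc,tc,T(q,a)); print(a,u.round()); cv2.circle(g,tuple(int(x) for x in u),3,(0,0,255),-1)
cv2.imwrite("pics/w0.png",g)
E
```

```text
(0.072, 0.205, 0.273) [335. 192.]
(-0.072, 0.205, 0.273) [197. 192.]
(-0.068, 0.045, 0.257) [211. 309.]
(0.068, 0.045, 0.257) [318. 309.]
(-0.01, 0.14, 0.295) [256. 259.]
(-0.01, 0.215, 0.257) [256. 179.]
```

View pics/w0.png

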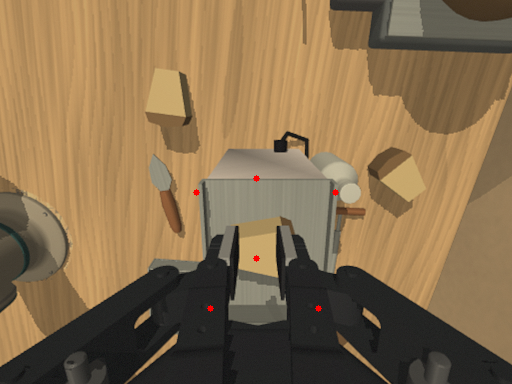

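The shelf's left end is at v≈179 and the heel's near top edge at v≈219, u 240–290, partly hidden by the fingers. I'll convert both to grater coordinates.

```bash
python3 - <<'E'
from fit import *
d=np.load("w0.npz"); K,R,t=d["K"],d["R"],d["t"]
c,s=np.cos(q[2]),np.sin(q[2])
for u,v,z in((205,180,.273),(333,180,.273),(268,179,.257),(242,222,.295),(282,217,.295),(295,235,.295)):
    w=onz(K,R,t,u,v,z); e=w[:2]-q[:2]; print(u,v,z,w.round(3),"grater",(c*e[0]+s*e[1]).round(3),(-s*e[0]+c*e[1]).round(3))
E
```

```text
205 180 0.273 [0.441 0.267 0.273] grater -0.063 0.218
333 180 0.273 [0.571 0.284 0.273] grater 0.069 0.218
268 179 0.257 [0.507 0.272 0.257] grater 0.003 0.215
242 222 0.295 [0.485 0.235 0.295] grater -0.024 0.181
282 217 0.295 [0.523 0.246 0.295] grater 0.015 0.186
295 235 0.295 [0.539 0.228 0.295] grater 0.029 0.167
```

The two views differ by about 1 cm in y, so I'll start 2 cm further left, descend, then push along the grater's -y, (0.132,-0.991).

send_rows(increments=[{"gripper":0.5,"linear":[-0.003,0.02,0],"delta_rot":[0,0,0]},{"gripper":0.5,"linear":[-0.003,0.02,-0.045],"delta_rot":[0,0,0]},{"gripper":0.5,"linear":[-0.003,0.02,-0.09],"delta_rot":[0,0,0]},{"gripper":0.5,"linear":[-0.003,0.02,-0.12],"delta_rot":[0,0,0]},{"gripper":0.5,"linear":[-0.003,0.02,-0.132],"delta_rot":[0,0,0]},{"gripper":0.5,"linear":[-0.003,0.02,-0.132],"delta_rot":[0,0,0]},{"gripper":0.5,"linear":[-0.0015,0.01,-0.132],"delta_rot":[0,0,0]},{"gripper":0.5,"linear":[0,0,-0.132],"delta_rot":[0,0,0]}])

```text
clock: 3.25
position: [0.4957, 0.2708, 0.2716]
ee_rot: [0.001, 0.659, 0.753, 0.002]
contact_force: [-0.2, 0.1, -0.4]
width: 0.0213
gripper_force: 0.0
```

send_rows(increments=[{"gripper":0.5,"linear":[0.001,-0.01,0],"delta_rot":[0,0,0]},{"gripper":0.5,"linear":[0.0026,-0.02,0],"delta_rot":[0,0,0]},{"gripper":0.5,"linear":[0.004,-0.03,0],"delta_rot":[0,0,0]},{"gripper":0.5,"linear":[0.005,-0.04,0],"delta_rot":[0,0,0]},{"gripper":0.5,"linear":[0.0066,-0.05,0],"delta_rot":[0,0,0]},{"gripper":0.5,"linear":[0.008,-0.06,0],"delta_rot":[0,0,0]},{"gripper":0.5,"linear":[0.009,-0.07,0],"delta_rot":[0,0,0]},{"gripper":0.5,"linear":[0.0106,-0.08,0],"delta_rot":[0,0,0]}])

```text
clock: 4.05
position: [0.505, 0.1906, 0.2693]
ee_rot: [-0.0, 0.659, 0.753, -0.0]
contact_force: [-0.5, 1.0, 0.2]
width: 0.0211
gripper_force: 0.1
```

```bash
python3 - <<'E'
from fit import *
p,*_=cam("top"); c=np.clip(cv2.resize(p[140:260,120:360],None,fx=3.333,fy=3.333,interpolation=cv2.INTER_CUBIC)*1.3,0,255); cv2.imwrite("pics/t1.png",c)
E
```

```text
[ WARN:0@1.468] global loadsave.cpp:1063 imwrite_ Unsupported depth image for selected encoder is fallbacked to CV_8U.
```

View pics/t1.png

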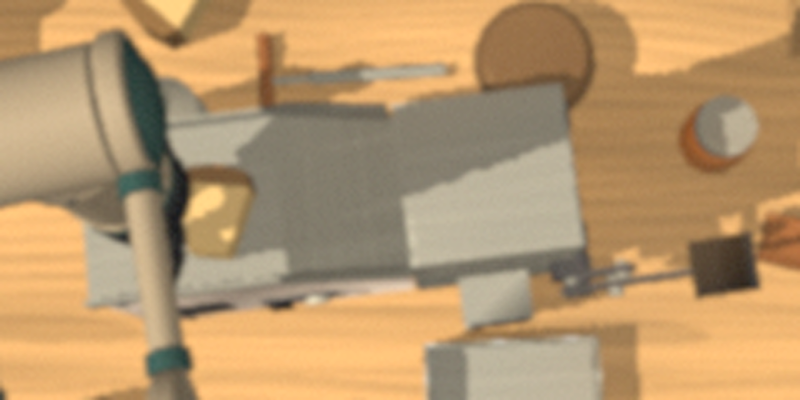

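The heel, at about (217,212), is being pushed squarely toward the brink (u≈270). I'll keep pushing.

send_rows(increments=[{"gripper":0.5,"linear":[0.001,-0.01,0],"delta_rot":[0,0,0]},{"gripper":0.5,"linear":[0.0026,-0.02,0],"delta_rot":[0,0,0]},{"gripper":0.5,"linear":[0.004,-0.03,0],"delta_rot":[0,0,0]},{"gripper":0.5,"linear":[0.005,-0.04,0],"delta_rot":[0,0,0]},{"gripper":0.5,"linear":[0.0066,-0.05,0],"delta_rot":[0,0,0]},{"gripper":0.5,"linear":[0.008,-0.06,0],"delta_rot":[0,0,0]},{"gripper":0.5,"linear":[0.009,-0.07,0],"delta_rot":[0,0,0]},{"gripper":0.5,"linear":[0.009,-0.07,0],"delta_rot":[0,0,0]}])

```text
clock: 4.9
position: [0.5142, 0.12, 0.2693]
ee_rot: [0.0, 0.659, 0.752, -0.0]
contact_force: [1.0, 0.1, 0.4]
width: 0.0213
gripper_force: 0.0
```

```bash
python3 - <<'E'
from fit import *
p,*_=cam("top"); c=np.clip(cv2.resize(p[140:260,120:360],None,fx=3.333,fy=3.333,interpolation=cv2.INTER_CUBIC)*1.3,0,255).astype(np.uint8); cv2.imwrite("pics/t2.png",c)
E
```

```text
(no output)
```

View pics/t2.png

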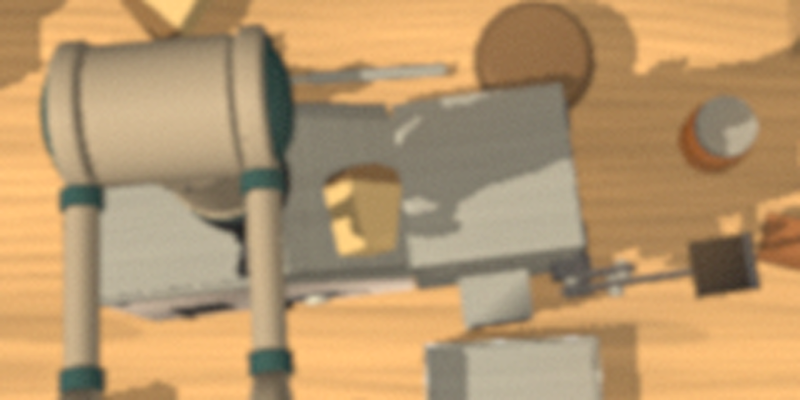

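The heel sits on the chute against the closed hood, at (365,215). The paddle at (725,265) agrees with the fit. Next: lift, cross to above the paddle, (0.479,-0.271), and shut the fingers.

send_rows(increments=[{"gripper":1,"linear":[0,0,0.045],"delta_rot":[0,0,0]},{"gripper":1,"linear":[0,0,0.09],"delta_rot":[0,0,0]},{"gripper":1,"linear":[0,0,0.13],"delta_rot":[0,0,0]},{"gripper":1,"linear":[-0.003,-0.03,0.13],"delta_rot":[0,0,0]},{"gripper":1,"linear":[-0.007,-0.075,0.13],"delta_rot":[0,0,0]},{"gripper":1,"linear":[-0.011,-0.12,0.13],"delta_rot":[0,0,0]},{"gripper":1,"linear":[-0.015,-0.165,0.13],"delta_rot":[0,0,0]},{"gripper":1,"linear":[-0.019,-0.21,0.13],"delta_rot":[0,0,0]}])

```text
clock: 5.75
position: [0.4947, -0.0896, 0.3995]
ee_rot: [0.0, 0.658, 0.753, 0.0]
contact_force: [0.8, -0.5, 0.5]
width: 0.0001
gripper_force: 0.0
```

send_rows(increments=[{"gripper":1,"linear":[-0.004,-0.045,0],"delta_rot":[0,0,0]},{"gripper":1,"linear":[-0.008,-0.09,0],"delta_rot":[0,0,0]},{"gripper":1,"linear":[-0.012,-0.135,0],"delta_rot":[0,0,0]},{"gripper":1,"linear":[-0.0165,-0.181,0],"delta_rot":[0,0,0]},{"gripper":1,"linear":[-0.0165,-0.181,-0.045],"delta_rot":[0,0,0]},{"gripper":1,"linear":[-0.0165,-0.181,-0.09],"delta_rot":[0,0,0]},{"gripper":1,"linear":[-0.0165,-0.181,-0.13],"delta_rot":[0,0,0]},{"gripper":1,"linear":[-0.0165,-0.181,-0.13],"delta_rot":[0,0,0]}])

```text
clock: 6.55
position: [0.4753, -0.267, 0.2634]
ee_rot: [-0.007, 0.659, 0.753, -0.0]
contact_force: [-0.6, 0.3, -0.8]
width: 0.0004
gripper_force: 0.0
```

```bash
python3 - <<'E'
from fit import *
print(get_state()["position"])
p,K,R,t=cam("top"); c=np.clip(cv2.resize(p[140:260,170:410],None,fx=3.333,fy=3.333,interpolation=cv2.INTER_CUBIC)*1.3,0,255).astype(np.uint8)
p,K,R,t=cam("side"); x=cv2.resize(p[130:350,200:440],None,fx=2,fy=2,interpolation=cv2.INTER_CUBIC)
for a in [(-.122,-.317,.179),(-.072,-.317,.179)]: u=(proj(K,R,t,T(q,a))-[200,130])*2; cv2.circle(x,tuple(int(z) for z in u),2,(0,0,255),-1)
cv2.imwrite("pics/s2.png",x)
E
```

```text
[ 0.47527417 -0.26695446  0.26340596]
```

View pics/s2.png

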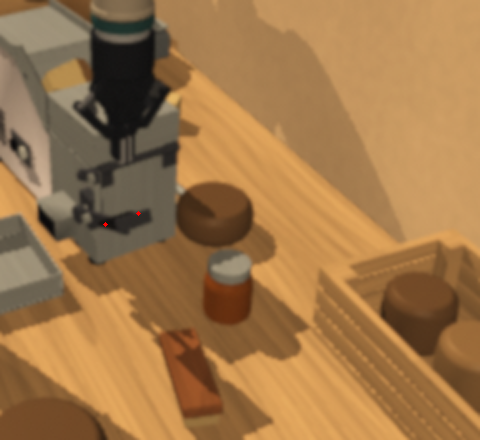

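The paddle, about (125,219) in the crop, lies under the fingertips as predicted. I'll go down to just above it, then press gently.

send_rows(increments=[{"gripper":1,"linear":[0,0,-0.03],"delta_rot":[0,0,0]},{"gripper":1,"linear":[0,0,-0.06],"delta_rot":[0,0,0]},{"gripper":1,"linear":[0,0,-0.07],"delta_rot":[0,0,0]},{"gripper":1,"linear":[0,0,-0.08],"delta_rot":[0,0,0]},{"gripper":1,"linear":[0,0,-0.09],"delta_rot":[0,0,0]},{"gripper":1,"linear":[0,0,-0.1],"delta_rot":[0,0,0]},{"gripper":1,"linear":[0,0,-0.11],"delta_rot":[0,0,0]}])

```text
clock: 7.35
position: [0.48, -0.271, 0.1605]
ee_rot: [0.003, 0.659, 0.753, -0.0]
contact_force: [0.8, -2.1, 4.9]
width: -0.0005
gripper_force: 1.8
```

send_rows(increments=[{"gripper":1,"linear":[0,0,-0.01],"delta_rot":[0,0,0]},{"gripper":1,"linear":[0,0,-0.02],"delta_rot":[0,0,0]},{"gripper":1,"linear":[0,0,-0.03],"delta_rot":[0,0,0]},{"gripper":1,"linear":[0,0,-0.04],"delta_rot":[0,0,0]},{"gripper":1,"linear":[0,0,-0.05],"delta_rot":[0,0,0]},{"gripper":1,"linear":[0,0,-0.06],"delta_rot":[0,0,0]},{"gripper":1,"linear":[0,0,-0.07],"delta_rot":[0,0,0]}])

```text
clock: 8.05
position: [0.4781, -0.268, 0.0881]
ee_rot: [-0.001, 0.659, 0.752, 0.001]
contact_force: [0.6, 0.8, 3.7]
width: -0.0001
gripper_force: 1.6
```

send_rows(increments=[{"gripper":1,"linear":[0,0,-0.004],"delta_rot":[0,0,0]},{"gripper":1,"linear":[0,0,-0.008],"delta_rot":[0,0,0]},{"gripper":1,"linear":[0,0,-0.01],"delta_rot":[0,0,0]},{"gripper":1,"linear":[0,0,-0.01],"delta_rot":[0,0,0]}])

```text
clock: 8.45
position: [0.4779, -0.269, 0.0795]
ee_rot: [-0.001, 0.658, 0.753, -0.0]
contact_force: [-1.0, 0.6, 2.4]
width: -0.0001
gripper_force: 1.3
```

send_rows(increments=[{"gripper":1,"linear":[0,0,-0.003],"delta_rot":[0,0,0]},{"gripper":1,"linear":[0,0,-0.005],"delta_rot":[0,0,0]},{"gripper":1,"linear":[0,0,-0.005],"delta_rot":[0,0,0]}])

```text
clock: 8.75
position: [0.4782, -0.2692, 0.0787]
ee_rot: [0.0, 0.658, 0.753, 0.0]
contact_force: [-6.9, 5.8, 30.3]
width: 0.0002
gripper_force: 13.0
```

```bash
python3 - <<'E'
from fit import *
p,K,R,t=cam("top"); c=np.clip(cv2.resize(p[140:260,170:410],None,fx=2.5,fy=2.5,interpolation=cv2.INTER_CUBIC)*1.3,0,255).astype(np.uint8)
p,K,R,t=cam("side"); x=cv2.resize(p[100:240,190:390],(600,300),interpolation=cv2.INTER_CUBIC)
cv2.imwrite("pics/m3.png",np.vstack([c,x]))
E
```

```text
(no output)
```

View pics/m3.png

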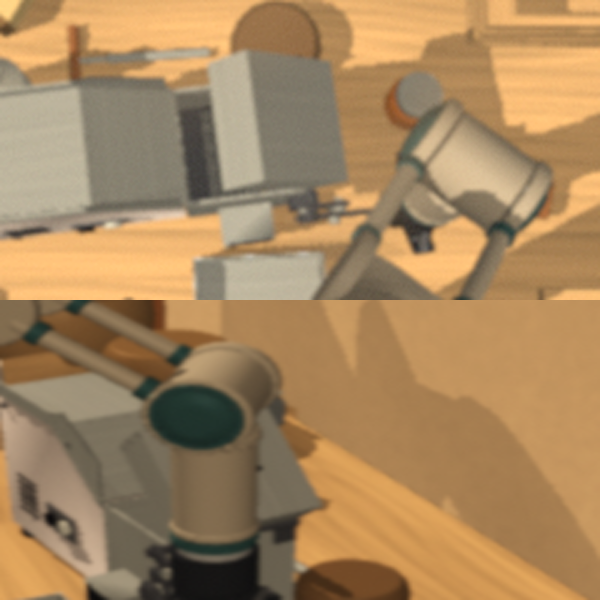

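At the stop (30 N), the hood is fully up and the chute is empty, so the heel has dropped in. I'll ease the lever back.

send_rows(increments=[{"gripper":1,"linear":[0,0,0.004],"delta_rot":[0,0,0]},{"gripper":1,"linear":[0,0,0.01],"delta_rot":[0,0,0]},{"gripper":1,"linear":[0,0,0.017],"delta_rot":[0,0,0]},{"gripper":1,"linear":[0,0,0.024],"delta_rot":[0,0,0]},{"gripper":1,"linear":[0,0,0.031],"delta_rot":[0,0,0]},{"gripper":1,"linear":[0,0,0.038],"delta_rot":[0,0,0]},{"gripper":1,"linear":[0,0,0.045],"delta_rot":[0,0,0]},{"gripper":1,"linear":[0,0,0.052],"delta_rot":[0,0,0]}])

```text
clock: 9.65
position: [0.4788, -0.2694, 0.127]
ee_rot: [0.0, 0.659, 0.752, 0.0]
contact_force: [1.3, -1.4, 3.5]
width: -0.0005
gripper_force: 1.7
```

send_rows(increments=[{"gripper":1,"linear":[0,0,0.007],"delta_rot":[0,0,0]},{"gripper":1,"linear":[0,0,0.014],"delta_rot":[0,0,0]},{"gripper":1,"linear":[0,0,0.021],"delta_rot":[0,0,0]},{"gripper":1,"linear":[0,0,0.028],"delta_rot":[0,0,0]},{"gripper":1,"linear":[0,0,0.034],"delta_rot":[0,0,0]},{"gripper":1,"linear":[0,0,0.038],"delta_rot":[0,0,0]},{"gripper":1,"linear":[0,0,0.042],"delta_rot":[0,0,0]},{"gripper":1,"linear":[0,0,0.045],"delta_rot":[0,0,0]}])

```text
clock: 10.45
position: [0.4784, -0.2694, 0.1715]
ee_rot: [-0.0, 0.659, 0.753, 0.0]
contact_force: [0.2, 2.6, 2.3]
width: 0.0002
gripper_force: 1.3
```

send_rows(increments=[{"gripper":1,"linear":[0,0,0.003],"delta_rot":[0,0,0]},{"gripper":1,"linear":[0,0,0.006],"delta_rot":[0,0,0]},{"gripper":1,"linear":[0,0,0.009],"delta_rot":[0,0,0]},{"gripper":1,"linear":[0,0,0.012],"delta_rot":[0,0,0]},{"gripper":1,"linear":[0,0,0.015],"delta_rot":[0,0,0]},{"gripper":1,"linear":[0,0,0.018],"delta_rot":[0,0,0]},{"gripper":1,"linear":[0,0,0.021],"delta_rot":[0,0,0]}])

```text
clock: 11.15
position: [0.4787, -0.2702, 0.1926]
ee_rot: [0.0, 0.659, 0.753, -0.0]
contact_force: [0.5, 0.6, -0.6]
width: -0.0002
gripper_force: 0.0
```

Contact is gone, so the lever is at rest. I'll back off and check before handing in.

send_rows(increments=[{"gripper":1,"linear":[0,0,0.03],"delta_rot":[0,0,0]},{"gripper":1,"linear":[0,0,0.07],"delta_rot":[0,0,0]},{"gripper":1,"linear":[0,-0.04,0.1],"delta_rot":[0,0,0]},{"gripper":1,"linear":[0,-0.08,0.12],"delta_rot":[0,0,0]},{"gripper":1,"linear":[0,-0.12,0.12],"delta_rot":[0,0,0]},{"gripper":1,"linear":[0,-0.12,0.12],"delta_rot":[0,0,0]},{"gripper":1,"linear":[0,-0.12,0.12],"delta_rot":[0,0,0]}])

```text
clock: 11.85
position: [0.4782, -0.3903, 0.3116]
ee_rot: [-0.001, 0.659, 0.752, 0.0]
contact_force: [-0.0, -0.1, 0.5]
width: -0.0001
gripper_force: 0.0
```

```bash
python3 - <<'E'
from fit import *
p,K,R,t=cam("top"); c=np.clip(cv2.resize(p[140:260,130:370],None,fx=2.5,fy=2.5,interpolation=cv2.INTER_CUBIC)*1.3,0,255).astype(np.uint8)
p,K,R,t=cam("side"); x=cv2.resize(p[100:240,190:390],(600,300),interpolation=cv2.INTER_CUBIC)
cv2.imwrite("pics/m4.png",np.vstack([c,x]))
E
```

```text
(no output)
```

View pics/m4.png

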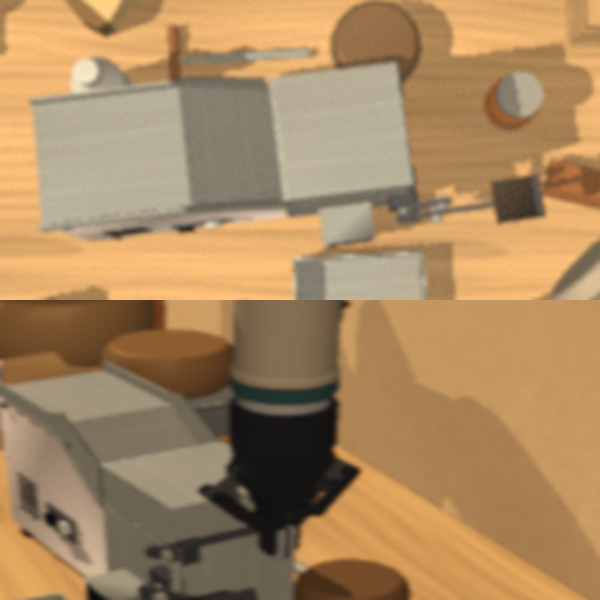

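The hood is closed flat, the shelf and chute are empty, the lever is at rest at (518,198) and the bystanders haven't moved. Handing in.

```bash
python3 -c "from rig import sign_off; print(sign_off())"
```

```text
the job is handed in; nothing more can be done
None
```

I handed the job in at about 12 s on the robot's clock: the heel is out of sight in the hopper, the hood is closed again after being eased down, and the bystanders look unmoved; sign-off gave no verdict.

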